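# Hang a nut driver on the tool carousel

## Robot

A 6-joint arm with a two-finger parallel gripper is mounted at the origin on a cart in front of the work surface, level with it; the furniture and walls round the work are solid. World frame = base frame: x ahead of the robot, y to its left, z up, the work surface at z = 0. Lengths are in m, angles in rad, forces in N, time in s.
With the tool pointing down it reaches from about 0.35 to 0.85 m from the base axis. Payload 8.1 kg.
Tool frame: the origin (TCP) lies at the very end of the fingers, on their centre line; the grasp point (between the pads) lies 19 mm behind it; z points along the fingers, y is the direction in which the jaws open and shut (so a half turn about z gives the same grasp; the last joint's range is limited). The gripper opens to 93 mm and grips with 3 to 60 N. Pads are 15 mm wide; open, the fingers measure 128 mm over their backs; the gripper's body (75 mm by 188 mm) begins 65 mm behind the grasp point.
Start: joints at [1.045, 0.13, 1.488, -0, 1.523, -0.085], TCP at [0.256, 0.543, 0.219] pointing down, gripper open.
Joint ranges: [-2.96, 2.96], [-0.89, 2.26], [0.02, 2.5], [-1.34, 4.48], [0, 2.73], [-2.66, 2.66]. Speed limits (rad/s): [2.39, 2.39, 2.79, 3.14, 3.14, 3.14].

## Interface

Orientations are given as a rotation vector (axis times angle).
In Python, from plant import robot gives the robot as it stands.
- The arm moves only by the shell command python3 -m inch 'ROWS' [FORCE]. ROWS is JSON, a list that holds one entry, the list of rows, each a list of 7 numbers: the shift along the tool's x, y, z in cm, then the turn, a rotation vector about the tool's x, y, z in degrees, then the gripper command: -1 is fully open, 1 is shut, values between are in proportion. A call has 1 to 5 rows; each row shifts and turns the commanded pose from where the row before left it, along the tool's axes as they then stand; what a row does not reach is not made up. A row lasts 1/10 s, in which the tool goes at most 50 mm and 8.59 degrees, less where a joint would pass 70% of its speed; a pose out of reach is approached as far as the arm can. A call with a gripper value outside its range is refused whole. The fingers move at their own pace and stop on an object; FORCE is the grip in N (left out, the last holds). Time passes only in rows, so rows that do not move let the fingers close. It gives the time, the measured TCP pose, the force and the opening at its end, in the units of the state.
- robot.read_state(): the state, without advancing time (a new reading comes with each control period).
- robot.read_camera(name): name is "scene" or "top" or "wrist"; returns a dict with "image" (400x640x3 uint8, blue, green, red), "K" (3x3 intrinsics, pixels), "R" (3x3) and "t" (3): a world point X has camera coordinates R X + t; the wrist camera has in their place "tool_from_camera" (4x4, takes a point from camera to tool coordinates, whose origin is the TCP and whose axes are the flange's). Camera axes: x right, y down, z forward; pixel columns grow to the right and rows downward; lengths in m; the calibration is good to about 2 mm. The wrist camera is an equidistant fisheye: a pixel r from the principal point sees the ray r / f radians off the axis. A picture is of the moment at which its call begins: read the wrist's pose just before it. There is no depth.
- robot.close_job(): hands the job in, once; it reports no verdict.
The state is a dict: "t": time; "q": joint angles; "dq": joint speeds; "joint_torque": joint torques, N m; "tool_pos": TCP position; "orientation": TCP orientation; "force": force on the tool from outside, world axes, zero at the start; "wrist_torque": the same for the moment, N m; "opening": finger opening in m.
Only numpy, scipy, OpenCV 4.12 (cv2) and the standard library are available. Lean on these libraries where they do the work, as an engineer would, in place of code of your own. Each camera call takes 0.05 s, during which the arm holds its last target. There are 200 camera calls.

## Task

Turn the tool carousel by its crank post until the empty fork stands over the pointer on the foot. Then take the nut driver out of its bench rest and hang it, upright, in that fork: press it down gently through the sprung rollers until its collar is fully home on the fork, and let it go. Do not force it against the bottom of the springy fork's travel, and leave the other things on the bench alone.

Things in the scene. Friction and masses are not known exactly. Their poses are not given: they have to be found in the camera images.
- carousel: Fixed tool carousel: round grey foot 160 mm across, post, turning head (hub 80 mm across, top 144 mm high) with four forks at right angles; three hold nut drivers for good (handle tops up to 189 mm high), one is empty. Origin on the bench on the head's vertical axis; z up. Its -x axis is the pointer: a dark bar out of the foot to 111 mm from the axis, roughly towards the robot.
- rotor (a joint): Turn of the carousel's head, rad: 0 when the empty fork is over the pointer, growing anticlockwise seen from above; free from -2.4 to 2.4. It turns against a steady drag of about 0.3 N m and stays where it is left.
- crank (a point): Crank post on an arm on top of the head: upright black round post, 16 mm in diameter, 149 to 193 mm high, 55 mm from the head's axis, between two occupied forks (135 degrees from the empty fork). Origin on the post's axis at 170 mm height. Moving it round turns the head.
- seat (a point): Centre of the empty fork's upper face, where the collar comes to lie: 90 mm from the head's axis, 125 mm high at rest; -x points outwards along the fork, z up. Fork 6 mm thick; its slot for the shaft is 16 mm wide, open outwards (prong tips 23 mm out from here) and runs 31 mm inwards. Four pins 6 mm high round it centre the collar with some 2 mm of play.
- catch (a point): Point midway between the fork's two sprung rollers (6 mm thick, axes along the fork, one on each side in y, 30.6 mm free between them), 12.9 mm above the seat. They give way sideways for the 40 mm collar, which meets them some 13 mm above the seat; to get through takes roughly 7 to 11 N. Their housings span 64 mm in y and reach 18 mm above the seat.
- free_fork (a joint): How far the empty fork has sunk, m: 0 at rest, bottom of its travel 0.022. It is springy and sinks under any push over 2 N, about 0.5 N per mm. So going down to the seat's resting height does not get the collar past the rollers: press on slowly, the fork sinking, until the force, having risen, drops by a few N as the collar snaps home and the fork springs up.
- nut_driver: The nut driver to hang, upright in the bench rest, loose, about 0.1 kg. Origin on its axis at the underside of its steel collar; z up along the handle. Collar 40 mm in diameter, 11 mm high, edges bevelled above and below; above it a round grey handle 22 mm in diameter, up to 63 mm above the origin; below it the shaft, 10 mm thick with a 12 mm socket end, to 62 mm below the origin.
- rest: Fixed grey bench rest block, 50 x 50 mm and 70 mm high, with an upright 15 mm hole through its middle for the driver's shaft; the collar lies on its top. Origin at the middle of its underside.
- flux_tub: Bystander: round flux tub, 47 mm across, 29 mm high, loose; origin under its centre.
- syringe: Bystander: paste syringe, 93 x 22 x 13 mm, loose; origin under its centre.
There are look-alikes about, which are no part of the job. There is more than one size of the nut_driver; the job needs the larger.

How it is judged:
On the way, in this order (a step that is already met when the one before it is completed fails the run):
1. the empty fork has been turned over the pointer, before the driver comes near it (y of seat in the frame of carousel between -0.015 and 0.015 m and x of seat in the frame of carousel below 0 m and distance between nut_driver and seat above 0.08 m), for 0.2 s.
2. the driver has been pressed home in the fork (z of nut_driver in the frame of seat below 0.002 m and distance between nut_driver and seat below 0.005 m), for 0.2 s.
At the end, for the whole second after the job is handed in: The empty fork is over the pointer (its seat within 15 mm to either side of the pointer's line, about 10 degrees); the driver hangs upright in it (within 0.1 rad), its collar home under the rollers (within 2 mm of the fork's face and 5 mm of the seat's centre), released and at rest (all of step 2 and y of seat in the frame of carousel between -0.015 and 0.015 m and x of seat in the frame of carousel below 0 m and angle between nut_driver's own z axis and vertical below 0.1 rad and linear speed of nut_driver below 0.02 m/s); the robot touches nothing.
It fails at once if the driver is pressed on the carousel with more than 30 N (contact force between nut_driver and carousel above 30 N).
It fails at once if the flux tub is moved by more than 15 mm (distance of flux_tub from where it was at the start of the episode above 0.015 m).
It fails at once if the syringe is moved by more than 15 mm (distance of syringe from where it was at the start of the episode above 0.015 m).
It also fails if it takes over 64 s, if anything falls off the work surface, if the arm or the gripper's body presses on something with over 40 N, if the wrist force passes 120 N, or if a joint passes its speed limit or range.

## Working session

There is one attempt and no reset: what is moved stays moved. The work goes in short steps, Python scripts to look and compute and a shell command to move; the robot and the scene stay as the last step left them, time stands still between calls to the robot, and variables do not carry over. Pictures are saved under pics/ and viewed, about 8 in all and at most 12, crops included, and the job is handed in when it is done.

```bash
mkdir -p pics; ls; cat > h.py <<'E'
from plant import robot
import cv2, numpy as np
from scipy.spatial.transform import Rotation as Rn
def pix2w(c,u,v,z):
    d=c["R"].T@np.linalg.inv(c["K"])@np.array([u,v,1.]); o=-c["R"].T@c["t"]
    return o+d*(z-o[2])/d[2]
def w2pix(c,X):
    p=c["K"]@(c["R"]@np.array(X)+c["t"]); return p[:2]/p[2]
E
python3 - <<'E'
from h import *
s=robot.read_state(); print({k:np.round(v,3) for k,v in s.items()})
print(Rn.from_rotvec(s["orientation"]).as_matrix().round(3))
for n in("top","scene"):
    c=robot.read_camera(n); cv2.imwrite(f"pics/{n}0.png",c["image"]); np.savez(n+"0.npz",**c)
    print(n,c["K"].round(1).tolist(),(-c["R"].T@c["t"]).round(3),c["R"].round(2).tolist())
E
```

```text
pics
{'t': np.float64(0.0), 'q': array([ 1.045,  0.131,  1.489, -0.   ,  1.523, -0.085]), 'dq': array([ 0.002, -0.   , -0.001, -0.001,  0.001,  0.001]), 'joint_torque': array([ 0.0000e+00, -5.5983e+01, -4.9177e+01,  7.7000e-02,  3.5000e-02,
       -0.0000e+00]), 'tool_pos': array([0.256, 0.542, 0.218]), 'orientation': array([-6.870e-01, -3.065e+00,  3.000e-03]), 'force': array([ 0.043, -0.082,  1.036]), 'wrist_torque': array([-0.006,  0.007,  0.027]), 'opening': np.float64(0.093)}
[[-0.904  0.427 -0.001]
 [ 0.427  0.904 -0.002]
 [ 0.    -0.002 -1.   ]]
top [[395.4, 0.0, 321.0], [0.0, 395.4, 202.3], [0.0, 0.0, 1.0]] [ 0.394 -0.063  0.965] [[0.01, -1.0, -0.0], [-0.99, -0.01, -0.13], [0.13, 0.01, -0.99]]
scene [[485.3, 0.0, 313.6], [0.0, 485.3, 198.3], [0.0, 0.0, 1.0]] [-0.074 -0.799  0.659] [[0.8, -0.6, -0.01], [-0.31, -0.4, -0.87], [0.51, 0.7, -0.5]]
```

View pics/top0.png

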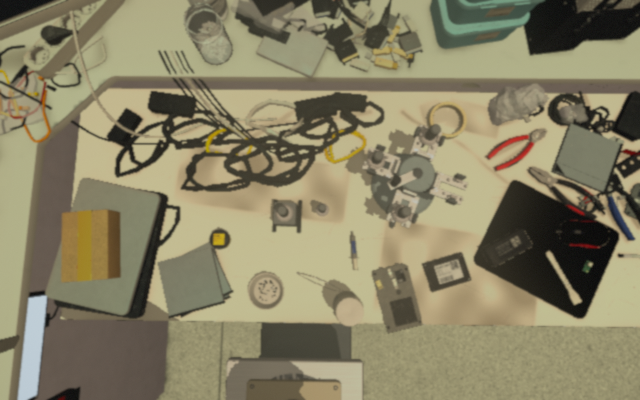

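View pics/scene0.png

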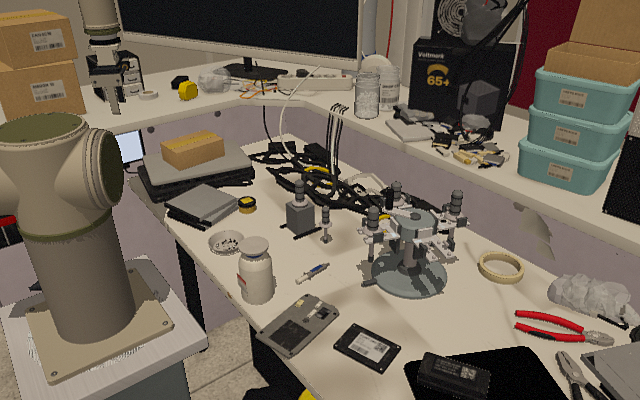

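```bash
python3 - <<'E'
import cv2,numpy as np
a=cv2.imread("pics/top0.png")[105:240,265:485]; b=cv2.imread("pics/scene0.png")[165:305,270:490]
r=lambda i:cv2.resize(i,(660,int(i.shape[0]*3)),interpolation=cv2.INTER_CUBIC)[:300 if 0 else None]
a=cv2.resize(a,None,fx=3.6,fy=3.6,interpolation=cv2.INTER_CUBIC)
cv2.imwrite("pics/a1.png",a)
b=cv2.resize(b,None,fx=3.6,fy=3.6,interpolation=cv2.INTER_CUBIC)
cv2.imwrite("pics/b1.png",b)
E
```

```text
(no output)
```

View pics/a1.png

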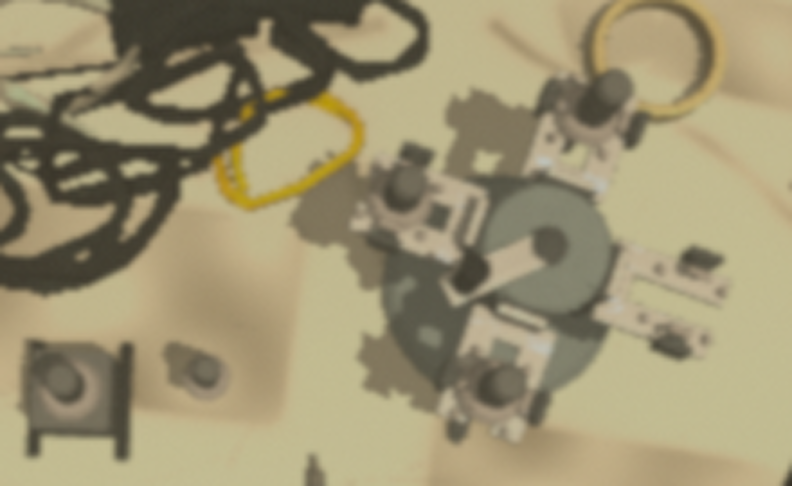

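View pics/b1.png

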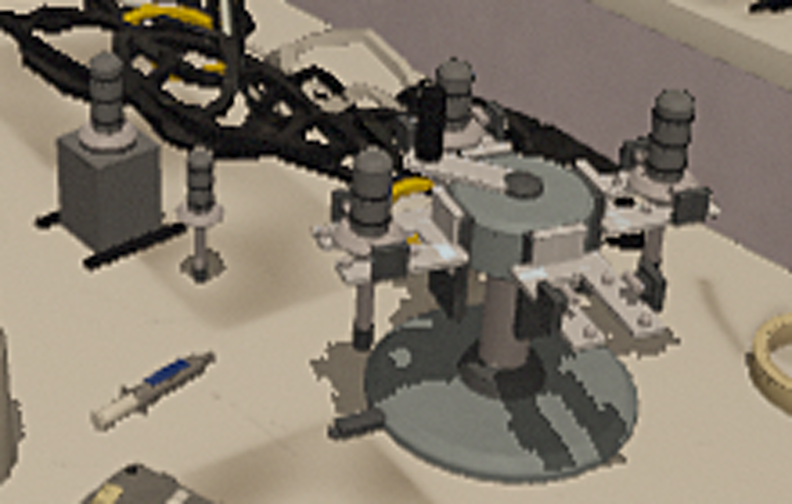

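```bash
python3 - <<'E'
from h import *
T=dict(np.load("top0.npz")); S=dict(np.load("scene0.npz"))
t=lambda a,b,z:pix2w(T,265+a/3.6,105+b/3.6,z).round(4)
s=lambda a,b,z:pix2w(S,270+a/3.6,165+b/3.6,z).round(4)
ax=t(548,243,.15); print("axis",ax,s(522,182,.15))
cr=t(473,265,.193); print("crank",cr, s(431,87,.193), np.hypot(*(cr-ax)[:2]), np.degrees(np.arctan2(*(cr-ax)[1::-1])))
pt=s(337,430,.01); d=(pt-ax)[:2]; print("pointer",pt,np.hypot(*d),np.degrees(np.arctan2(d[1],d[0])))
f=t(672,300,.125); d=(f-ax)[:2]; print("fork mid",f,np.hypot(*d),np.degrees(np.arctan2(d[1],d[0])))
print("driver",t(64,376,.133),s(106,64,.133),"collar/rest top",t(73,390,.07), "decoy",t(205,370,.09),s(200,155,.09))
print("tub",pix2w(T,220,238,.029),"syr",pix2w(T,352,250,.01))
E
```

```text
axis [ 0.569  -0.2594  0.15  ] [ 0.5666 -0.2642  0.15  ]
crank [ 0.5468 -0.2075  0.193 ] [ 0.546  -0.2107  0.193 ] 0.05644864923096037 113.15860742208326
pointer [ 0.4634 -0.2371  0.01  ] 0.10792891178919574 168.07579867739227
fork mid [ 0.5405 -0.3389  0.125 ] 0.08445412956155543 -109.72227776444704
driver [0.4891 0.0227 0.133 ] [0.4835 0.0135 0.133 ] collar/rest top [0.4875 0.0232 0.07  ] decoy [ 0.4989 -0.0602  0.09  ] [ 0.5058 -0.0557  0.09  ]
tub [0.43118903 0.17996839 0.029     ] syr [ 0.40749109 -0.13336582  0.01      ]
```

```bash

python3 -m inch '[[[-2.8,-2.73,-0.35,0,0,0,-1],[-2.8,-2.73,-0.35,0,0,0,-1],[-2.8,-2.73,-0.35,0,0,0,-1],[-2.8,-2.73,-0.35,0,0,0,-1],[-2.8,-2.73,-0.35,0,0,0,-1]]]'
python3 -m inch '[[[-2.8,-2.73,-0.35,0,0,0,-1],[-2.8,-2.73,-0.35,0,0,0,-1],[-2.8,-2.73,-0.35,0,0,0,-1],[-2.8,-2.73,-0.35,0,0,0,-1],[-2.8,-2.73,-0.35,0,0,0,-1]]]'
python3 -m inch '[[[-2.8,-2.73,-0.35,0,0,0,-1],[-2.8,-2.73,-0.35,0,0,0,-1],[-2.8,-2.73,-0.35,0,0,0,-1],[-2.8,-2.73,-0.35,0,0,0,-1],[-2.8,-2.73,-0.35,0,0,0,-1]]]'
python3 -m inch '[[[-2.8,-2.73,-0.35,0,0,0,-1],[-2.8,-2.73,-0.35,0,0,0,-1],[-2.8,-2.73,-0.35,0,0,0,-1],[-2.8,-2.73,-0.35,0,0,0,-1],[0,0,0,0,0,0,-1]]]'
cat >> h.py <<'E'
def wst():
    s=robot.read_state(); c=robot.read_camera("wrist")
    c["Rt"]=Rn.from_rotvec(s["orientation"]).as_matrix(); c["p"]=np.array(s["tool_pos"]); return c
def wpix2w(c,u,v,z):
    K=c["K"]; a=np.array([(u-K[0,2])/K[0,0],(v-K[1,2])/K[1,1]]); r=np.hypot(*a)
    d=np.r_[a/r*np.sin(r),np.cos(r)]; M=c["tool_from_camera"]
    d=c["Rt"]@M[:3,:3]@d; o=c["Rt"]@M[:3,3]+c["p"]
    return o+d*(z-o[2])/d[2]
E
python3 - <<'E'
from h import *
c=wst(); cv2.imwrite("pics/w1.png",c["image"]); np.savez("w1.npz",**c); print(c["K"],c["tool_from_camera"].round(3),c["Rt"].round(3),c["p"],robot.read_state()["q"])
E
```

```text
t: 0.6
tool_pos: [0.3244, 0.3579, 0.2358]
orientation: [-0.686, -3.065, 0.001]
force: [0.6, 0.4, -0.0]
opening: 0.0931
t: 1.1
tool_pos: [0.3928, 0.1747, 0.2535]
orientation: [-0.686, -3.065, 0.0]
force: [1.4, -0.4, -0.1]
opening: 0.0929
t: 1.6
tool_pos: [0.4612, -0.0085, 0.271]
orientation: [-0.687, -3.065, 0.0]
force: [0.5, 0.6, 0.6]
opening: 0.0933
t: 2.1
tool_pos: [0.5162, -0.1574, 0.2843]
orientation: [-0.692, -3.063, 0.002]
force: [-0.5, 1.3, 0.2]
opening: 0.0931
[[309.70691629   0.         320.52972883]
 [  0.         309.70691629 200.31320227]
 [  0.           0.           1.        ]] [[-0.    -0.961 -0.276  0.077]
 [ 1.    -0.    -0.001  0.   ]
 [ 0.001 -0.276  0.961 -0.166]
 [ 0.     0.     0.     1.   ]] [[-0.903  0.43  -0.001]
 [ 0.43   0.903 -0.001]
 [ 0.001 -0.001 -1.   ]] [ 0.51619958 -0.15739034  0.28434484] [-3.87593729e-01 -5.28212625e-02  1.55766281e+00 -1.81263940e-04
  1.63838611e+00 -1.51447885e+00]
```

View pics/w1.png

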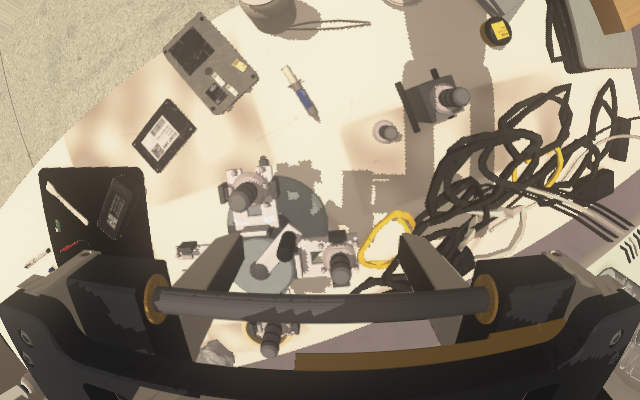

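```bash
python3 - <<'E'
from h import *
c=dict(np.load("w1.npz"))
for n,u,v,z in [("crank",290,240,.193),("axis",255,272,.15),("drv",457,97,.133),("tub",498,31,.029),("syr",300,93,.01)]: print(n,wpix2w(c,u,v,z).round(4))
cv2.imwrite("pics/w1c.png",cv2.resize(c["image"][150:330,170:370],None,fx=3,fy=3,interpolation=cv2.INTER_CUBIC))
E
```

```text
crank [ 0.535  -0.1972  0.193 ]
axis [ 0.568  -0.2638  0.15  ]
drv [0.4875 0.0182 0.133 ]
tub [0.4309 0.1788 0.029 ]
syr [ 0.407  -0.1378  0.01  ]
```

View pics/w1c.png

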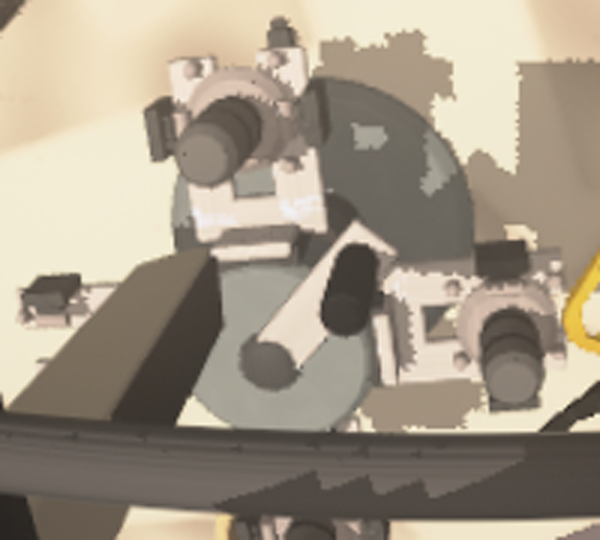

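```bash
python3 - <<'E'
from h import *
c=dict(np.load("w1.npz"))
f=lambda a,b,z:wpix2w(c,170+a/3,150+b/3,z)
A=f(268,362,.15);C=f(345,314,.193);Cb=f(357,258,.15);P=f(281,18,.01)
for n,X in zip(("A","C","Cb","P"),(A,C,Cb,P)):
    d=(X-A)[:2]; print(n,X.round(4),np.hypot(*d).round(4),np.degrees(np.arctan2(d[1],d[0])).round(1))
E
```

```text
A [ 0.5685 -0.2583  0.15  ] 0.0 0.0
C [ 0.5461 -0.2083  0.193 ] 0.0547 114.1
Cb [ 0.5452 -0.2083  0.15  ] 0.0552 115.0
P [ 0.4647 -0.2246  0.01  ] 0.1091 162.0
```

```bash
python3 - <<'E'
from h import *
T=dict(np.load("top0.npz")); S=dict(np.load("scene0.npz")); c=dict(np.load("w1.npz"))
A=np.array([.568,-.2605])
for a in((455,440,.01),(455,415,.01)):
    X=pix2w(T,265+a[0]/3.6,105+a[1]/3.6,a[2]); d=X[:2]-A; print(X,np.hypot(*d),np.degrees(np.arctan2(d[1],d[0])))
for a in((332,432,.0),(337,425,.012),(380,415,.012)):
    X=pix2w(S,270+a[0]/3.6,165+a[1]/3.6,a[2]); d=X[:2]-A; print(X,np.hypot(*d),np.degrees(np.arctan2(d[1],d[0])))
for ang in(162,165,168):
    t=np.radians(ang);
    for r in (.082,.111):
        X=np.r_[A+r*np.array([np.cos(t),np.sin(t)]),.008]
        print(ang,r,((w2pix(S,X)-[270,165])*3.6).round(),((w2pix(T,X)-[265,105])*3.6).round())
a=cv2.resize(S["image"][255:300,350:400],None,fx=8,fy=8,interpolation=cv2.INTER_CUBIC)
b=cv2.resize(T["image"][205:250,375:425],None,fx=8,fy=8,interpolation=cv2.INTER_CUBIC)
cv2.imwrite("pics/p.png",np.hstack([a,b]))
E
```

```text
[ 0.46341879 -0.22834163  0.01      ] 0.10941385217642545 162.90751521876237
[ 0.48025041 -0.22851308  0.01      ] 0.09339782093006857 159.97193899432952
[ 0.4682195 -0.2280231  0.       ] 0.10493282281255445 161.97078665567167
[ 0.46464943 -0.23557966  0.012     ] 0.1063125798449423 166.4433690204069
[ 0.49005815 -0.24391606  0.012     ] 0.07968663526553373 167.9881198959417
162 0.082 [369. 413.] [464. 401.]
162 0.111 [323. 423.] [451. 442.]
165 0.082 [372. 417.] [470. 403.]
165 0.111 [327. 430.] [460. 444.]
168 0.082 [376. 422.] [477. 404.]
168 0.111 [332. 436.] [468. 446.]
```

View pics/p.png

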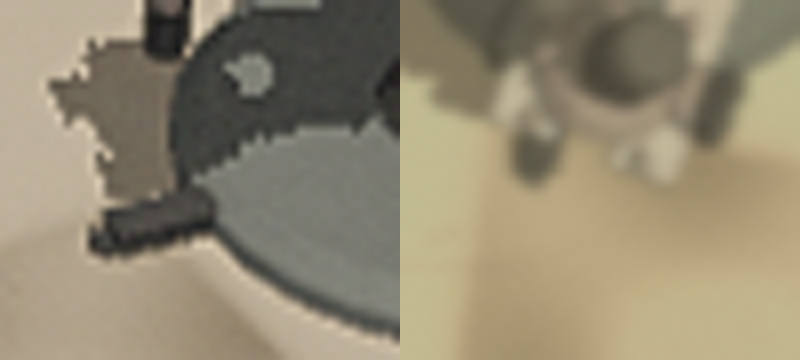

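```bash

python3 -m inch '[[[-2.46,-1.68,0,0,0,0,0],[-2.46,-1.68,0,0,0,0,0],[0,0,2,0,0,0,0],[0,0,2,0,0,0,0],[0,0,1,0,0,0,0]]]' 25
python3 -m inch '[[[0,0,0,0,0,0,0]]]'
python3 - <<'E'
from h import *
c=wst(); cv2.imwrite("pics/w2.png",cv2.resize(c["image"][150:400,150:490],None,fx=2,fy=2)); np.savez("w2.npz",**c); print(c["p"])
E
```

```text
t: 2.65
tool_pos: [0.545, -0.2033, 0.2327]
orientation: [-0.685, -3.063, -0.002]
force: [0.1, 1.1, -0.1]
opening: 0.0575
t: 2.75
tool_pos: [0.5448, -0.2034, 0.2331]
orientation: [-0.685, -3.062, -0.002]
force: [-0.3, 0.7, -0.1]
opening: 0.05
[ 0.54483613 -0.20335919  0.23305598]
```

View pics/w2.png

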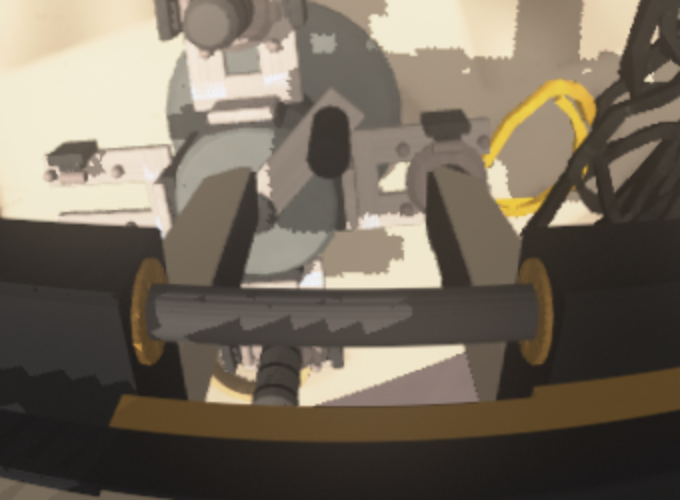

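```bash
python3 - <<'E'
from h import *
c=dict(np.load("w2.npz"))
X=wpix2w(c,150+328/2,150+160/2,.193); print(X, c["Rt"].T@(X-c["p"])*100)
E
```

```text
[ 0.54635451 -0.20933222  0.193     ] [-0.40719569 -0.47662984  4.00395463]
```

```bash

python3 -m inch '[[[-0.4,-0.47,1,0,0,0,0],[0,0,2,0,0,0,0],[0,0,2,0,0,0,0],[0,0,1.8,0,0,0,0],[0,0,0,0,0,0,0]]]' 25
python3 -m inch '[[[0,0,0,0,0,0,1],[0,0,0,0,0,0,1],[0,0,0,0,0,0,1],[0,0,0,0,0,0,1],[0,0,0,0,0,0,1]]]' 25
```

```text
t: 3.3
tool_pos: [0.5463, -0.2103, 0.1646]
orientation: [-0.686, -3.062, -0.001]
force: [-0.7, 0.1, 0.3]
opening: 0.0462
t: 3.8
tool_pos: [0.5482, -0.2105, 0.1681]
orientation: [0.686, 3.064, 0.001]
force: [0.8, 3.5, 3.3]
opening: 0.0154
```

```bash
python3 - <<'E'
from h import *
R=np.array([[-.903,.43],[.43,.903]])
a=np.radians(np.linspace(113,29,11)); P=.0548*np.c_[np.cos(a),np.sin(a)]
print((np.diff(P,axis=0)@R*100).round(2))
E
```

```text
[[-0.57  0.56]
 [-0.65  0.47]
 [-0.71  0.37]
 [-0.76  0.26]
 [-0.79  0.15]
 [-0.8   0.03]
 [-0.8  -0.09]
 [-0.78 -0.2 ]
 [-0.74 -0.31]
 [-0.69 -0.42]]
```

```bash

python3 -m inch '[[[-0.57,0.56,0,0,0,0,1],[-0.65,0.47,0,0,0,0,1],[-0.71,0.37,0,0,0,0,1],[-0.76,0.26,0,0,0,0,1],[-0.79,0.15,0,0,0,0,1]]]'
python3 -m inch '[[[-0.8,0.03,0,0,0,0,1],[-0.8,-0.09,0,0,0,0,1],[-0.78,-0.2,0,0,0,0,1],[-0.74,-0.31,0,0,0,0,1],[-0.69,-0.42,0,0,0,0,1]]]'
python3 -m inch '[[[0,0,0,0,0,0,1],[0,0,0,0,0,0,1]]]'
python3 - <<'E'
from h import *
T=robot.read_camera("top"); np.savez("top1.npz",**T); c=wst(); np.savez("w3.npz",**c)
a=cv2.resize(T["image"][130:240,360:470],None,fx=4,fy=4,interpolation=cv2.INTER_CUBIC)
b=cv2.resize(c["image"][130:370,230:410],(330,440),interpolation=cv2.INTER_CUBIC)
cv2.imwrite("pics/m3.png",np.hstack([a,b]))
E
```

```text
t: 4.3
tool_pos: [0.5859, -0.2082, 0.168]
orientation: [-0.686, -3.063, -0.002]
force: [-9.1, 7.3, 9.5]
opening: 0.0151
t: 4.8
tool_pos: [0.6212, -0.2281, 0.1681]
orientation: [0.68, 3.062, 0.015]
force: [19.6, 25.6, -0.0]
opening: 0.0122
t: 5.0
tool_pos: [0.6223, -0.2291, 0.1682]
orientation: [0.679, 3.059, 0.013]
force: [22.1, 19.0, -2.8]
opening: 0.0119
```

View pics/m3.png

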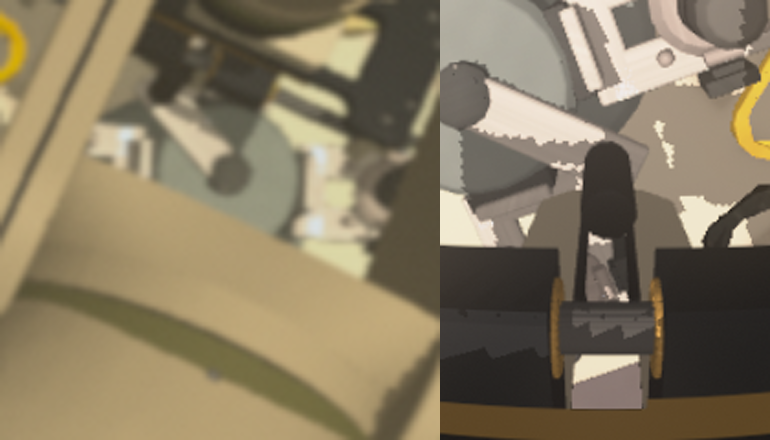

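```bash
python3 - <<'E'
from h import *
c=dict(np.load("w3.npz"))
k=330/180; f=lambda a,b,z:wpix2w(c,230+(a-440)/k,130+b/k,z)
X=f(608,165,.193); A=f(465,88,.15); print(X,A,c["p"],c["Rt"].T@(X-c["p"])*100)
T=dict(np.load("top1.npz"));B=pix2w(T,360+228/4,130+172/4,.15);C0=pix2w(T,360+178/4,130+105/4,.152);print(B,C0, np.degrees(np.arctan2(*(C0-B)[1::-1])))
d=(X-B)[:2];print(np.hypot(*d),np.degrees(np.arctan2(d[1],d[0])))
E
```

```text
[ 0.59808207 -0.21755066  0.193     ] [ 0.56730161 -0.25567253  0.15      ] [ 0.62233307 -0.22914202  0.1682054 ] [ 2.67202556  0.04770552 -2.49608289]
[ 0.56787369 -0.25895806  0.15      ] [ 0.60309443 -0.23283583  0.152     ] 36.563288403412244
0.051255425166971035 53.88773107817025
```

```bash
python3 - <<'E'
from h import *
c=dict(np.load("w3.npz"))
k=330/180; f=lambda a,b,z:wpix2w(c,230+(a-440)/k,130+b/k,z)
for X in (f(608,215,.193),f(608,165,.15)):
    d=(X-[.568,-.259,0])[:2];print(X,c["Rt"].T@(X-c["p"])*100,np.hypot(*d),np.degrees(np.arctan2(d[1],d[0])))
E
```

```text
[ 0.61123609 -0.22368179  0.193     ] [ 1.22078311  0.04885776 -2.4868842 ] 0.055827730998942345 39.2443065938096
[ 0.61250152 -0.22368802  0.15      ] [1.13309289 0.06066026 1.81406739] 0.056809522295588284 38.43201946478771
```

```bash

python3 -m inch '[[[0,0,0,0,0,0,-0.1],[0,0,0,0,0,0,-0.1],[0,0,0,0,0,0,-0.1],[0,0,0,0,0,0,-0.1]]]'
python3 - <<'E'
from h import *
c=wst(); np.savez("w4.npz",**c)
cv2.imwrite("pics/m4.png",cv2.resize(c["image"][130:370,200:440],None,fx=2,fy=2,interpolation=cv2.INTER_CUBIC))
E
```

```text
t: 5.5
tool_pos: [0.6169, -0.2345, 0.1671]
orientation: [-0.687, -3.065, 0.0]
force: [-1.0, 0.8, 0.9]
opening: 0.039
```

View pics/m4.png

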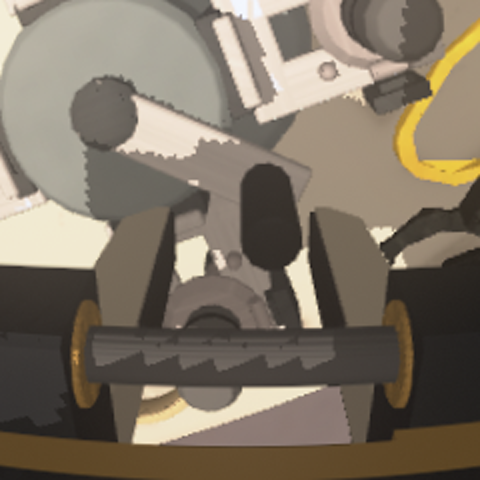

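```bash
python3 - <<'E'
from h import *
c=dict(np.load("w4.npz"))
f=lambda a,b,z:wpix2w(c,200+a/2,130+b/2,z)
A=f(104,112,.152); print(A)
for X in (f(273,241,.193),f(264,182,.15)):
    d=(X-[.568,-.259,0])[:2];print(X,c["Rt"].T@(X-c["p"])*100,np.hypot(*d),np.degrees(np.arctan2(d[1],d[0])))
E
```

```text
[ 0.5680769  -0.25775394  0.152     ]
[ 0.61039836 -0.22268887  0.193     ] [ 1.08988078  0.78834824 -2.59344571] 0.05582220948434769 40.57765917375239
[ 0.60991571 -0.22333665  0.15      ] [1.10403429 0.71063193 1.70658748] 0.05503455160908962 40.392298602850936
```

```bash

python3 -m inch '[[[0.6,0.4,0,0,0,0,-0.1],[0.5,0.35,0,0,0,0,-0.1],[0,0,0,0,0,-8,-0.1],[0,0,0,0,0,-8,-0.1],[0,0,0,0,0,-8,-0.1]]]'
python3 -m inch '[[[0,0,0,0,0,-8,-0.1],[0,0,0,0,0,-8,-0.1],[0,0,0,0,0,0,1],[0,0,0,0,0,0,1],[0,0,0,0,0,0,1]]]' 25
python3 -m inch '[[[0,0,0,0,0,0,1],[-0.09,-0.25,0,0,0,0,1],[-0.09,-0.25,0,0,0,0,1],[-0.09,-0.25,0,0,0,0,1],[-0.09,-0.25,0,0,0,0,1]]]'
python3 -m inch '[[[0,0,0,0,0,0,1],[0,0,0,0,0,0,1]]]'; python3 -c "
from h import *; print(robot.read_state()['q'])"
```

```text
t: 6.05
tool_pos: [0.6099, -0.2225, 0.1672]
orientation: [-0.025, -3.141, -0.0]
force: [-0.5, -0.4, 0.4]
opening: 0.0511
t: 6.55
tool_pos: [0.6101, -0.2228, 0.1671]
orientation: [0.398, -3.116, -0.0]
force: [-0.4, -0.2, 0.7]
opening: 0.0313
t: 7.05
tool_pos: [0.6163, -0.2294, 0.1671]
orientation: [0.403, -3.115, -0.006]
force: [-1.2, 11.4, 2.6]
opening: 0.0149
t: 7.25
tool_pos: [0.6165, -0.2297, 0.1671]
orientation: [-0.403, 3.116, 0.005]
force: [-1.2, 7.8, 2.4]
opening: 0.0153
[-0.43615116  0.31348861  1.37228438  0.00284819  1.45756331 -2.26472059]
```

```bash

python3 -m inch '[[[0,-0.1,0,0,0,0,1],[0,0,0,0,0,0,1],[0,0,0,0,0,0,0.2],[0,0,0,0,0,0,0.2],[0,0,0,0,0,0,0.2]]]'
python3 -m inch '[[[0,0,-2,0,0,0,0.2],[0,0,-3,0,0,0,0.2],[0,0,-4,0,0,0,0.2],[0,0,-4,0,0,0,0.2],[3,0.8,-1,0,0,0,0.2]]]'
python3 -m inch '[[[3.5,0.9,0,0,0,0,-0.5],[3.5,0.9,0,0,0,0,-1],[0,0,0,0,0,0,-1],[0,0,0,0,0,0,-1],[0,0,0,0,0,0,-1]]]'
python3 - <<'E'
from h import *
c=wst(); np.savez("w5.npz",**c); print(c["p"])
i=c["image"]
A=np.array([.568,-.259])
cv2.imwrite("pics/m5.png",cv2.resize(i[20:300,150:490],None,fx=2.1,fy=2.1,interpolation=cv2.INTER_CUBIC))
E
```

```text
t: 7.75
tool_pos: [0.6165, -0.2331, 0.1671]
orientation: [0.402, -3.116, 0.001]
force: [0.4, -0.5, -0.2]
opening: 0.034
t: 8.25
tool_pos: [0.5886, -0.2336, 0.3125]
orientation: [-0.403, 3.109, -0.007]
force: [0.1, -0.4, 0.8]
opening: 0.0372
t: 8.75
tool_pos: [0.5139, -0.2333, 0.3075]
orientation: [-0.403, 3.115, -0.001]
force: [0.7, 0.1, -0.4]
opening: 0.0727
[ 0.51389732 -0.23332838  0.30747283]
```

View pics/m5.png

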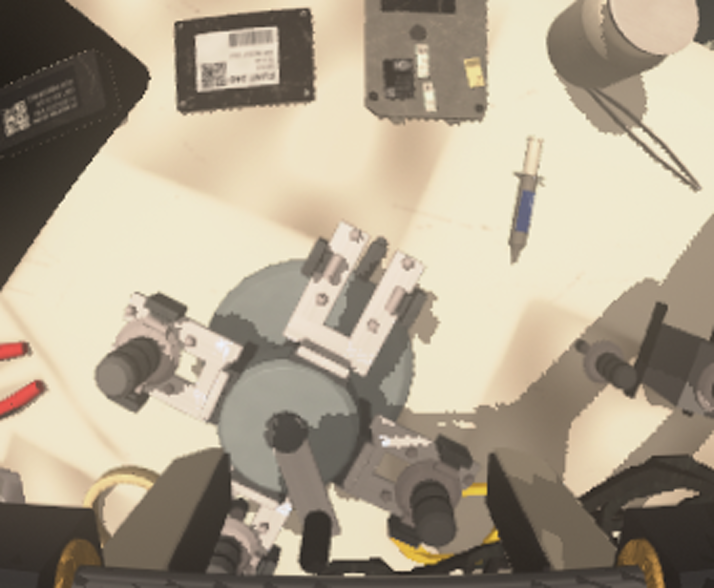

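```bash
python3 - <<'E'
from h import *
c=dict(np.load("w5.npz")); f=lambda a,b,z:wpix2w(c,150+a/2.1,20+b/2.1,z)
A=f(287,430,.152); print("A",A)
for n,a in dict(seat=(365.2,280.7,.131),pin1=(357,236,.131),pin2=(410,263,.131),pin3=(321,299,.131),pin4=(373,325,.131),ptip=(379,242,.01),pbase=(358,290,.01),drv=(711,393,.133)).items():
    X=f(*a); d=(X-A)[:2]; d2=X[:2]-[.568,-.259]; print(n,X.round(4),np.hypot(*d).round(4),np.degrees(np.arctan2(d[1],d[0])).round(1),np.degrees(np.arctan2(d2[1],d2[0])).round(1))
E
```

```text
A [ 0.56555312 -0.25873331  0.152     ]
seat [ 0.4814 -0.2381  0.131 ] 0.0866 166.2 166.4
pin1 [ 0.4596 -0.2483  0.131 ] 0.1065 174.4 174.4
pin2 [ 0.4662 -0.2177  0.131 ] 0.1075 157.5 157.9
pin3 [ 0.4969 -0.2583  0.131 ] 0.0687 179.6 179.4
pin4 [ 0.5035 -0.2279  0.131 ] 0.0693 153.6 154.2
ptip [ 0.4669 -0.2307  0.01  ] 0.1026 164.1 164.3
pbase [ 0.5042 -0.2363  0.01  ] 0.0654 159.9 160.4
drv [ 0.4881 -0.0182  0.133 ] 0.2527 107.8 108.3
```

```bash

python3 -m inch '[[[0,0,0,0,0,7.12,-1],[0,0,0,0,0,7.12,-1],[0,0,0,0,0,7.12,-1],[0,0,0,0,0,7.12,-1],[1.43,3.96,0,0,0,0,-1]]]'
python3 -m inch '[[[1.43,3.96,0,0,0,0,-1],[1.43,3.96,0,0,0,0,-1],[1.43,3.96,0,0,0,0,-1],[1.43,3.96,2,0,0,0,-1],[1.43,3.96,2,0,0,0,-1]]]'
python3 -m inch '[[[0,0,3,0,0,0,-1],[0,0,3,0,0,0,-1],[0,0,0.75,0,0,0,-1],[0,0,0,0,0,0,-1],[0,0,0,0,0,0,-1]]]'
python3 - <<'E'
from h import *
c=wst(); np.savez("w6.npz",**c); print(c["p"],c["Rt"].round(3))
T=robot.read_camera("top"); S=robot.read_camera("scene"); np.savez("top6.npz",**T); np.savez("scene6.npz",**S)
W=cv2.resize(c["image"][120:320,215:425],(420,400),interpolation=cv2.INTER_CUBIC)   # x2 
s=[.481,-.238,.125]; print(w2pix(T,s),w2pix(S,s))
def crop(C):
    u,v=w2pix(C,s).astype(int); u0,v0=u-30,v-25; print(u0,v0)
    return cv2.resize(C["image"][v0:v0+50,u0:u0+60],(360,300),interpolation=cv2.INTER_CUBIC) # x6
a,b=crop(T),crop(S)
m=np.zeros((600,780,3),np.uint8); m[:400,:420]=W; m[:300,420:]=a; m[300:,420:]=b
cv2.imwrite("pics/m6.png",m)
E
```

```text
t: 9.3
tool_pos: [0.5094, -0.1938, 0.3061]
orientation: [-0.388, -3.116, 0.002]
force: [0.4, 0.7, -0.7]
opening: 0.0931
t: 9.8
tool_pos: [0.4872, 0.0201, 0.2675]
orientation: [0.375, 3.117, 0.0]
force: [1.1, 0.1, -0.2]
opening: 0.0928
t: 10.3
tool_pos: [0.4873, 0.018, 0.2011]
orientation: [0.376, 3.118, 0.0]
force: [-0.2, -0.8, 1.1]
opening: 0.0931
[0.48730278 0.01797269 0.20111768] [[-0.971  0.238  0.001]
 [ 0.238  0.971 -0.   ]
 [-0.001  0.    -1.   ]]
[405.15433514 215.24254555] [373.15425857 235.07179994]
375 190
343 210
```

View pics/m6.png

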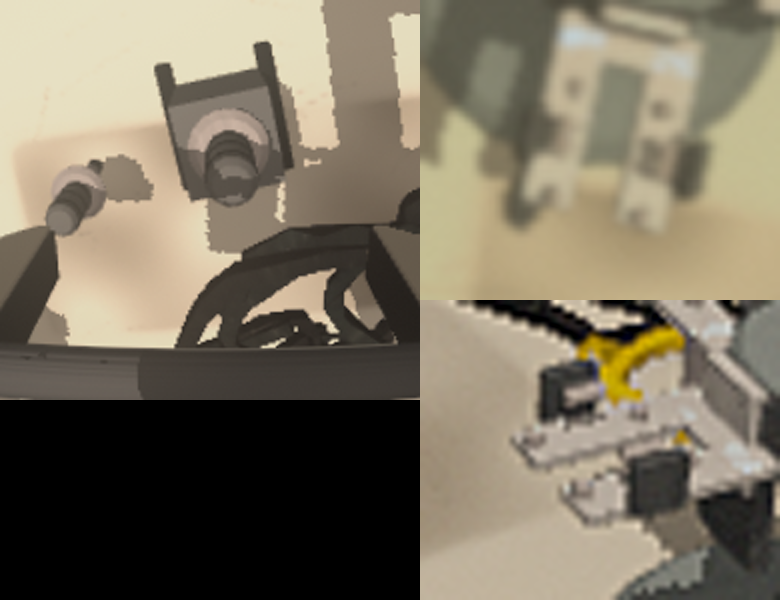

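```bash
python3 - <<'E'
from h import *
c=dict(np.load("w6.npz"));T=dict(np.load("top6.npz"));S=dict(np.load("scene6.npz"))
for a in((330.5,212,.133),(329,192.5,.081)):
    X=wpix2w(c,*a); print("drv",X.round(4),(c["Rt"].T@(X-c["p"])*100).round(2))
print("seat top",pix2w(T,405.9,214.6,.131))
s=np.array([.481,-.238]);t=np.radians(166.3);e=np.array([np.cos(t),np.sin(t)]);n=np.array([-e[1],e[0]])
for y in(-.024,-.008,.008,.024):
    X=np.r_[s+.023*e+n*y,.125]; print(((w2pix(S,X)-[343,210])*6+[420,300]).round(),((w2pix(T,X)-[375,190])*6+[420,0]).round())
E
```

```text
drv [0.489  0.0257 0.133 ] [0.02 0.79 6.81]
drv [0.4867 0.0264 0.081 ] [ 0.28  0.8  12.01]
seat top [ 0.48176584 -0.23834653  0.131     ]
[503. 429.] [520. 197.]
[526. 454.] [564. 208.]
[550. 480.] [609. 220.]
[574. 507.] [653. 231.]
```

```bash

python3 -m inch '[[[0.15,0.7,2,0,0,0,-1],[0,0,3,0,0,0,-1],[0,0,3,0,0,0,-1],[0,0,2,0,0,0,-1],[0,0,0.6,0,0,0,-0.5]]]'
python3 -m inch '[[[0,0,0,0,0,0,-0.2],[0,0,0,0,0,0,0],[0,0,0,0,0,0,0.3],[0,0,0,0,0,0,1],[0,0,0,0,0,0,1]]]' 50
python3 -m inch '[[[0,0,0,0,0,0,1],[0,0,0,0,0,0,1],[0,0,0,0,0,0,1]]]'
python3 - <<'E'
from h import *
c=wst(); np.savez("w7.npz",**c); s=robot.read_state(); print(s["tool_pos"],s["opening"],s["force"],s["wrist_torque"])
E
```

```text
t: 10.95
tool_pos: [0.4855, 0.0252, 0.0921]
orientation: [-0.376, -3.116, 0.0]
force: [-0.8, 0.0, 0.1]
opening: 0.0891
t: 11.45
tool_pos: [0.487, 0.0253, 0.0944]
orientation: [0.375, 3.118, 0.0]
force: [0.0, -0.1, -0.3]
opening: 0.0497
t: 11.75
tool_pos: [0.4864, 0.0253, 0.0936]
orientation: [-0.376, -3.119, 0.0]
force: [-1.1, -0.4, 0.4]
opening: 0.0257
[0.48650911 0.02541614 0.09364134] 0.021826384384556086 [ 0.38622164  1.145026   -0.56014689] [ 0.0676233  -0.03272158 -0.00057798]
```

```bash

python3 -m inch '[[[0,0,-1.5,0,0,0,1],[0,0,-2.5,0,0,0,1],[0,0,-3,0,0,0,1],[0,0,-3,0,0,0,1],[0,0,-2.6,0,0,0,1]]]' 50
python3 -m inch '[[[0.08,-2.57,0,0,0,0,1],[0.08,-2.57,0,0,0,0,1],[0.08,-2.57,0,0,0,0,1],[0.08,-2.57,0,0,0,0,1],[0.08,-2.57,0,0,0,0,1]]]'
python3 -m inch '[[[0.08,-2.57,0,0,0,0,1],[0.08,-2.57,0,0,0,0,1],[0.08,-2.57,0,0,0,0,1],[0.08,-2.57,0,0,0,0,1],[0.08,-2.57,0,0,0,0,1]]]'
python3 -m inch '[[[0,0,2,0,0,0,1],[0,0,2,0,0,0,1],[0,0,0,0,0,0,1],[0,0,0,0,0,0,1]]]'
cat > fit.py <<'E'
from h import *
def proj(c,P):
    M=np.linalg.inv(c["tool_from_camera"]); q=P@M[:3,:3].T+M[:3,3]
    r=np.hypot(q[:,0],q[:,1]); th=np.arctan2(r,q[:,2]); K=c["K"]
    return np.c_[K[0,2]+K[0,0]*th*q[:,0]/r,K[1,2]+K[1,1]*th*q[:,1]/r]
def fit(c,zt,rad,yr=0):
    g=cv2.GaussianBlur(cv2.cvtColor(c["image"],cv2.COLOR_BGR2GRAY),(0,0),.8).astype(np.float32)
    a=np.radians(np.arange(0,360,3)); best=[]
    for x in np.arange(-.006,.0061,.0005):
        for y in np.arange(-yr,yr+1e-9,.0005):
            f=[]
            for r in(rad-.001,rad+.001):
                p=proj(c,np.c_[x+r*np.cos(a),y+r*np.sin(a),0*a+zt]).astype(np.float32)
                f.append(cv2.remap(g,p[:,:1],p[:,1:],cv2.INTER_LINEAR).ravel())
            best.append((np.abs(f[0]-f[1]).mean(),x*1e3,y*1e3))
    return np.round(sorted(best)[::-1][:4],2)
E
python3 - <<'E'
from fit import *
c=wst(); np.savez("w8.npz",**c); s=robot.read_state(); print(s["tool_pos"],s["opening"],s["force"])
for f in("w7.npz","w8.npz"):
    c=dict(np.load(f)); print(f,"\nhandle",fit(c,-.0394,.011,.001).tolist(),"\ncollar",fit(c,.0126,.020,.001).tolist(), "pix", proj(c,np.array([[0,0,-.0394],[0,0,.0126]])).round().tolist())
E
```

```text
t: 12.3
tool_pos: [0.4865, 0.0253, 0.2211]
orientation: [0.376, 3.119, 0.0]
force: [1.1, 0.8, -1.1]
opening: 0.0214
t: 12.8
tool_pos: [0.4516, -0.0994, 0.2194]
orientation: [-0.375, -3.119, -0.0]
force: [-0.3, -0.4, -1.2]
opening: 0.0211
t: 13.3
tool_pos: [0.4172, -0.2233, 0.2194]
orientation: [-0.376, -3.119, -0.0]
force: [0.4, -0.9, -1.4]
opening: 0.0212
t: 13.7
tool_pos: [0.4174, -0.2222, 0.1796]
orientation: [-0.375, -3.118, -0.001]
force: [-0.4, -0.4, -0.9]
opening: 0.0213
[ 0.41795436 -0.22246108  0.18040342] 0.021266276624354655 [0.27242429 0.35973847 0.1613514 ]
w7.npz 
handle [[35.65, -1.0, -1.0], [35.63, 0.0, -0.5], [35.31, 0.5, -0.5], [35.28, -0.5, -1.0]] 
collar [[11.89, 0.5, -0.5], [11.78, 1.0, -0.5], [11.76, 6.0, -1.0], [11.75, 1.0, -1.0]] pix [[320.0, 283.0], [321.0, 240.0]]
w8.npz 
handle [[18.58, -1.0, 0.0], [18.29, -1.5, 0.0], [17.57, -0.5, 0.0], [17.18, -2.0, 0.0]] 
collar [[24.35, -1.5, 0.0], [24.08, -1.0, 0.0], [23.83, -1.0, -0.5], [23.49, -1.5, -0.5]] pix [[320.0, 283.0], [321.0, 240.0]]
```

```bash

python3 -m inch '[[[-1.3,0,0.3,0,0,0,1],[-1.3,0,0,0,0,0,1]]]' 50
python3 -m inch '[[[-1.3,0,0,0,0,0,1],[-1.3,0,0,0,0,0,1],[-1.2,0,0,0,0,0,1],[0,0,0,0,0,0,1],[0,0,0,0,0,0,1]]]'
python3 - <<'E'
from fit import *
c=wst(); np.savez("w9.npz",**c); s=robot.read_state(); print(s["tool_pos"],s["force"])
print("handle",fit(c,-.0394,.011,.001).tolist(),"\ncollar",fit(c,.0126,.020,.001).tolist())
# fork pins seen beside collar: fit seat from outer pin / prong tip? compare predicted pin pixels with dark blobs
e=np.array([-.971,.238,0]);n=np.array([.238,.971,0]);s0=np.array([.4813,-.238,.131])
P=np.array([s0+i*.0193*e+j*.0157*n for i in(1,-1) for j in(-1,1)]); print(proj(c,(P-c["p"])@c["Rt"]).round(1).tolist())
E
```

```text
t: 13.95
tool_pos: [0.4439, -0.2289, 0.178]
orientation: [0.375, 3.117, -0.002]
force: [-0.1, 0.1, -0.2]
opening: 0.0214
t: 14.45
tool_pos: [0.4802, -0.2376, 0.1775]
orientation: [0.375, 3.118, -0.001]
force: [-0.2, 0.2, -0.8]
opening: 0.0214
[ 0.4798372  -0.2375713   0.17725821] [-1.08048159  0.12180194 -1.07066971]
handle [[15.96, 4.5, 1.0], [15.89, 4.5, -1.0], [15.42, 4.0, 1.0], [15.26, 4.0, -1.0]] 
collar [[13.33, 5.0, 1.0], [13.19, 4.5, 1.0], [13.11, 5.5, 1.0], [13.08, 4.5, 0.5]]
[[298.4, 197.5], [342.5, 197.6], [299.6, 247.0], [341.3, 247.0]]
```

```bash

python3 -m inch '[[[0,0,0.4,0,0,0,1],[0,0,0.4,0,0,0,1],[0,0,0.3,0,0,0,1],[0,0,0,0,0,0,1]]]' 55
python3 -m inch '[[[0,0,0.15,0,0,0,1],[0,0,0.15,0,0,0,1],[0,0,0.15,0,0,0,1],[0,0,0,0,0,0,1]]]'
python3 -m inch '[[[0,0,0.1,0,0,0,1],[0,0,0.1,0,0,0,1],[0,0,0.1,0,0,0,1],[0,0,0,0,0,0,1]]]'
python3 -m inch '[[[0,0,0.1,0,0,0,1],[0,0,0.1,0,0,0,1],[0,0,0.1,0,0,0,1],[0,0,0,0,0,0,1]]]'
```

```text
t: 14.9
tool_pos: [0.4793, -0.2373, 0.1647]
orientation: [-0.376, -3.118, -0.001]
force: [0.1, 0.8, -0.4]
opening: 0.0212
t: 15.3
tool_pos: [0.4799, -0.2378, 0.1611]
orientation: [0.376, 3.119, -0.0]
force: [-0.5, -1.4, 0.0]
opening: 0.021
t: 15.7
tool_pos: [0.4799, -0.2378, 0.1582]
orientation: [0.376, 3.119, -0.001]
force: [-0.3, -2.2, 0.6]
opening: 0.0211
t: 16.1
tool_pos: [0.4799, -0.2378, 0.1552]
orientation: [0.376, 3.119, -0.0]
force: [-0.5, -2.5, 2.7]
opening: 0.021
```

```bash

python3 -m inch '[[[0,-0.1,0,0,0,0,1],[0,0,0.1,0,0,0,1],[0,0,0.1,0,0,0,1],[0,0,0,0,0,0,1]]]'
python3 -m inch '[[[0,0,0.1,0,0,0,1],[0,0,0.1,0,0,0,1],[0,0,0.1,0,0,0,1],[0,0,0,0,0,0,1]]]'
python3 -m inch '[[[0,0,0.1,0,0,0,1],[0,0,0.1,0,0,0,1],[0,0,0,0,0,0,1]]]'
```

```text
t: 16.5
tool_pos: [0.4797, -0.2384, 0.1531]
orientation: [0.376, 3.119, 0.0]
force: [0.2, -0.1, 3.4]
opening: 0.0207
t: 16.9
tool_pos: [0.4798, -0.2385, 0.1501]
orientation: [0.376, 3.119, 0.0]
force: [0.0, 0.8, 4.2]
opening: 0.0213
t: 17.2
tool_pos: [0.4798, -0.2387, 0.1483]
orientation: [0.376, 3.119, -0.0]
force: [0.4, 1.2, 6.0]
opening: 0.0208
```

Well centred now; the force is rising as expected. Press on slowly.

```bash

python3 -m inch '[[[0,0,0.1,0,0,0,1],[0,0,0.1,0,0,0,1],[0,0,0,0,0,0,1]]]'
python3 -m inch '[[[0,0,0.1,0,0,0,1],[0,0,0.1,0,0,0,1],[0,0,0,0,0,0,1]]]'
python3 -m inch '[[[0,0,0.1,0,0,0,1],[0,0,0,0,0,0,1]]]'
```

```text
t: 17.5
tool_pos: [0.4798, -0.2387, 0.1464]
orientation: [0.376, 3.119, -0.0]
force: [-0.5, 1.0, 5.5]
opening: 0.021
t: 17.8
tool_pos: [0.4798, -0.2388, 0.1445]
orientation: [0.376, 3.119, -0.001]
force: [-1.4, 1.4, 6.6]
opening: 0.021
t: 18.0
tool_pos: [0.4798, -0.2388, 0.1436]
orientation: [0.376, 3.119, -0.001]
force: [-0.8, 0.7, 7.1]
opening: 0.0208
```

```bash

for k in 1; do python3 -m inch '[[[0,0,0.1,0,0,0,1],[0,0,0,0,0,0,1]]]' | grep -E 'tool|force'; done
python3 -m inch '[[[0,0,0.1,0,0,0,1],[0,0,0,0,0,0,1]]]' | grep -E 'tool|force'
python3 -m inch '[[[0,0,0.1,0,0,0,1],[0,0,0,0,0,0,1]]]' | grep -E 'tool|force'
```

```text
tool_pos: [0.4798, -0.2388, 0.1427]
force: [-1.7, 0.5, 7.8]
tool_pos: [0.4798, -0.2388, 0.1417]
force: [-1.4, 0.6, 8.2]
tool_pos: [0.4798, -0.2388, 0.1407]
force: [-2.2, 0.9, 8.3]
```

```bash

python3 -m inch '[[[0,0,0.1,0,0,0,1],[0,0,0,0,0,0,1]]]' | grep -E 'tool|force'
python3 -m inch '[[[0,0,0.1,0,0,0,1],[0,0,0,0,0,0,1]]]' | grep -E 'tool|force'
```

```text
tool_pos: [0.4798, -0.2388, 0.1398]
force: [-2.1, 0.9, 8.8]
tool_pos: [0.4798, -0.2388, 0.1389]
force: [-1.2, -0.0, 9.8]
```

```bash

python3 -m inch '[[[0,0,0.1,0,0,0,1],[0,0,0,0,0,0,1]]]' | grep -E 'tool|force'
python3 -m inch '[[[0,0,0.1,0,0,0,1],[0,0,0,0,0,0,1]]]' | grep -E 'tool|force'
```

```text
tool_pos: [0.4798, -0.2388, 0.1379]
force: [-2.8, 1.5, 9.5]
tool_pos: [0.4796, -0.2386, 0.136]
force: [0.5, 1.1, 4.3]
```

```bash

python3 -m inch '[[[0,0,0,0,0,0,1],[0,0,0,0,0,0,1]]]' | grep -E 'tool|force'
python3 -m inch '[[[0,0,-0.2,0,0,0,1],[0,0,0,0,0,0,1]]]' | grep -E 'tool|force'
python3 -m inch '[[[0,0,-0.2,0,0,0,1],[0,0,0,0,0,0,1]]]' | grep -E 'tool|force'
python3 -m inch '[[[0,0,-0.2,0,0,0,1],[0,0,0,0,0,0,1]]]' | grep -E 'tool|force'
```

```text
tool_pos: [0.4797, -0.2386, 0.1362]
force: [-0.1, 0.0, 6.1]
tool_pos: [0.4797, -0.2386, 0.1384]
force: [-0.6, 0.4, 4.9]
tool_pos: [0.4796, -0.2386, 0.1403]
force: [0.1, 0.1, 4.2]
tool_pos: [0.4796, -0.2386, 0.1422]
force: [0.5, 0.0, 2.4]
```

```bash

python3 -m inch '[[[0,0,-0.2,0,0,0,1],[0,0,0,0,0,0,1]]]' | grep -E 'tool|force'
python3 -m inch '[[[0,0,-0.1,0,0,0,1],[0,0,0,0,0,0,1]]]' | grep -E 'tool|force'
python3 -m inch '[[[0,0,0,0,0,0,0.5],[0,0,0,0,0,0,0.5],[0,0,0,0,0,0,0.3],[0,0,0,0,0,0,0.1],[0,0,0,0,0,0,0.1]]]'
python3 - <<'E'
from fit import *
c=wst(); np.savez("w10.npz",**c); s=robot.read_state(); print(s["tool_pos"],s["force"])
E
```

```text
tool_pos: [0.4795, -0.2385, 0.1441]
force: [-0.5, 0.3, 1.9]
tool_pos: [0.4795, -0.2385, 0.145]
force: [-0.9, 0.0, 0.9]
t: 21.1
tool_pos: [0.4796, -0.2386, 0.1451]
orientation: [-0.376, -3.119, 0.0]
force: [0.8, -0.8, 0.0]
opening: 0.0404
[ 0.4796369  -0.23856639  0.14509515] [ 0.22858615  0.30212959 -0.81932311]
```

```bash

python3 -m inch '[[[0,0,-1,0,0,0,0],[0,0,-3,0,0,0,0],[0,0,-4,0,0,0,0],[0,0,-4,0,0,0,0],[0,0,-3,0,0,0,0]]]'
python3 -m inch '[[[0,4,0,0,0,0,0],[0,4,0,0,0,0,0],[0,4,0,0,0,0,0],[0,4,0,0,0,0,0],[0,4,0,0,0,0,0]]]'
python3 -m inch '[[[0,3,0,0,0,0,0],[0,0,0,0,0,0,0]]]'
python3 - <<'E'
from fit import *
T=robot.read_camera("top"); S=robot.read_camera("scene"); np.savez("top9.npz",**T); np.savez("scene9.npz",**S); c=wst(); np.savez("w11.npz",**c)
def score(C,g,x,y,z,rad):
    a=np.radians(np.arange(0,360,4)); f=[]
    for r in (rad-.0015,rad+.0015):
        P=np.c_[x+r*np.cos(a),y+r*np.sin(a),0*a+z]
        p=np.array([w2pix(C,q) for q in P]).astype(np.float32)
        f.append(cv2.remap(g,p[:,:1],p[:,1:],cv2.INTER_LINEAR).ravel())
    return np.abs(f[0]-f[1]).mean()
for n,C in(("top",T),("scene",S)):
    g=cv2.cvtColor(C["image"],cv2.COLOR_BGR2GRAY).astype(np.float32)
    for lab,z,rad in(("handle .188",.188,.011),("collar .136",.136,.020),("if high: collar .149",.149,.020)):
        b=max((score(C,g,x,y,z,rad),x,y) for x in np.arange(.469,.494,.001) for y in np.arange(-.252,-.225,.001)); print(n,lab,np.round(b,3))
A=np.abs(S["image"].astype(int)-dict(np.load("scene6.npz"))["image"]).sum(2)
B=(A>60)[150:300,340:420]; print("changed rows/cols",np.where(B.sum(1)>2)[0][[0,-1]]+150,np.where(B.sum(0)>2)[0][[0,-1]]+340)
print("pred handle top px",w2pix(S,[.481,-.238,.188]),"socket end",w2pix(S,[.481,-.238,.063]))
E
```

```text
t: 21.65
tool_pos: [0.4801, -0.2388, 0.2991]
orientation: [0.375, 3.116, -0.002]
force: [0.7, -1.3, -0.2]
opening: 0.0463
t: 22.15
tool_pos: [0.5274, -0.0428, 0.2962]
orientation: [0.376, 3.118, -0.0]
force: [1.0, 0.6, 0.1]
opening: 0.0464
t: 22.35
tool_pos: [0.5347, -0.0117, 0.296]
orientation: [0.369, 3.119, 0.002]
force: [0.1, 0.0, 0.4]
opening: 0.0466
top handle .188 [24.706  0.471 -0.249]
top collar .136 [21.87   0.479 -0.252]
top if high: collar .149 [22.132  0.478 -0.249]
scene handle .188 [44.258  0.477 -0.245]
scene collar .136 [37.362  0.484 -0.229]
scene if high: collar .149 [40.191  0.473 -0.238]
changed rows/cols [180 276] [340 402]
pred handle top px [374.87160675 207.28567648] socket end [371.57248691 260.66434036]
```

```bash
python3 - <<'E'
from h import *
S=dict(np.load("scene9.npz"));O=dict(np.load("scene6.npz"))
D=np.abs(S["image"].astype(int)-O["image"]).sum(2)
for r in range(192,276,2): print(r,"".join("#" if v>60 else "+" if v>25 else "." for v in D[r,350:405]))
for r in range(196,222): print(r,cv2.cvtColor(S["image"],cv2.COLOR_BGR2GRAY)[r,366:388:2].tolist())
E
```

```text
192 .......................................................
194 ..+...............................+....................
196 ..................+....................................
198 .......................................................
200 ...+...................................................
202 ....+.................+................................
204 ................+.......+..............................
206 .................+.....##.+++..........................
208 ..+.......+.+........##########........................
210 ##+..++++..+........##+########+.......................
212 ########+...........#######+.+##............++.........
214 ########............#+####+####+.......++++++..........
216 ######+.............#####+##+###.......#+..............
218 ....................############..........+#...........
220 ................####+.##########.........##.##+........
222 .............#+..#+++.+#########...........##.##+......
224 .................+#############+....+###....###++##....
226 .................###############+.+............####....
228 ................
[... 2074 characters left out ...]
209 [205, 199, 96, 99, 101, 101, 100, 107, 177, 176, 178]
210 [189, 188, 168, 83, 107, 103, 102, 94, 110, 179, 179]
211 [30, 181, 162, 93, 101, 113, 108, 100, 91, 165, 177]
212 [30, 31, 126, 90, 101, 108, 106, 99, 2, 104, 177]
213 [39, 30, 71, 59, 88, 98, 96, 73, 15, 113, 154]
214 [1, 32, 86, 62, 73, 73, 75, 72, 74, 82, 99]
215 [24, 5, 128, 47, 68, 77, 76, 53, 155, 157, 127]
216 [117, 17, 133, 27, 27, 47, 45, 12, 165, 145, 135]
217 [192, 118, 90, 53, 55, 55, 51, 55, 135, 115, 123]
218 [181, 197, 97, 55, 81, 82, 81, 54, 108, 137, 109]
219 [183, 185, 88, 69, 78, 81, 78, 60, 132, 172, 153]
220 [179, 140, 52, 69, 77, 78, 78, 60, 183, 173, 155]
221 [105, 60, 27, 73, 76, 77, 74, 56, 183, 176, 159]
```

```bash
python3 -c "
from plant import robot
print(robot.close_job(), robot.read_state()['t'])"
```

```text
the job is handed in; nothing more can be done
the job is handed in; nothing more can be done
```

The nut driver hangs in the empty fork over the pointer, collar home, and I handed the job in. The arm had last reported t = 22.35 s of the 64 s allowed.

**Turning the carousel:** I turned the head about 83° clockwise by the crank. The first grip slid off the post late in the turn, so I opened, turned the jaws about 40° and finished the last 9° or so. The wrist camera then put the fork at about 166.3° and the pointer at about 164°. That is roughly 3.5 mm to one side, inside the 15 mm limit.

**Hanging the driver:** I gripped the large driver by its handle and brought it in from the outside end of the fork. One 1 mm sideways correction was needed as I pressed. The force rose to about 9.5–10 N, then dropped to 4.3 N as the collar snapped through. Going back up, the force at the same height was about 6 N lower than on the way down, which fits a collar that is home. I let go at about 1 N.

**Last checks:**
- **Height and upright:** In the scene camera, the handle top lies within about 1–2 px of where a seated driver's should be. A driver still above the rollers would show about 6 px higher. Its shaft lies close to the upright line.
- **Disagreement:** An automatic circle fit on the top and scene pictures scattered by 1–2 cm and did not settle the height, so I set it aside. I relied on the force drop and the scene camera pixels.
- **Not rechecked:** I had used all 12 picture views, so the fork's angle after pressing was judged only from the handle's position. The flux tub and syringe were not measured again, though every move stayed well clear of them.

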